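Crate the bead jars and open the tall one

ROBOT

A 6-joint arm with a two-finger parallel gripper is mounted at the origin on the work surface. World frame = base frame: x ahead of the robot, y to its left, z up, the work surface at z = 0. Lengths are in mm, angles in rad, forces in N, time in s.
With the tool pointing down it reaches from about 350 to 975 mm from the base axis. Payload 4.9 kg.
Tool frame: the origin (TCP) lies at the very end of the fingers, on their centre line; the grasp point (between the pads) lies arm.grasp_offset behind it (arm.grasp_offset is the distance from the TCP to the grasp point, in mm); z points along the fingers, y is the line along which they close (so a half turn about z gives the same grasp; the last joint's range is limited). The gripper opens to 85 mm and grips with 20 to 120 N. Pads are 22 mm wide; open, the fingers measure 114 mm over their backs; the gripper's body (76 mm by 85 mm) begins 54 mm behind the grasp point. The pads swing forward as they close: fully open they stand 13 mm farther back than shut.
Start: joints at [-1.391, 0.053, 1.613, -0, 1.476, -0.119], TCP at [183.978, -597.288, 231.304] pointing down, gripper open.
Joint ranges: [-3.01, 3.01], [-1.01, 2.22], [0.06, 2.58], [-1.02, 4.17], [0.09, 2.62], [-3.14, 3.14]. Speed limits (rad/s): [2.57, 2.57, 3.14, 3.14, 3.14, 3.14].

INTERFACE

Orientations are given as a rotation vector (axis times angle).
In Python, from cell import status, viewer, ticket, arm gives the robot as it stands. The module is installed in compiled form; this text tells all that it offers.
- The arm moves only by the tool servo_tool, never from a script. Its argument "steps" is text: rows parted by semicolons, each of 7 numbers parted by spaces: the closure in counts, from 0 (fully open) to 255 (shut), then the shift along the tool's x, y, z in cm, then the turn, a rotation vector about the tool's x, y, z in rad. A call has 1 to 20 rows; each row shifts and turns the commanded pose from where the row before left it, along the tool's axes as they then stand; what a row does not reach is not made up. A row lasts 1/8 s, in which the tool goes at most 62.5 mm and 10.7 degrees, less where a joint would pass 70% of its speed; a pose out of reach is approached as far as the arm can. A call is refused whole if a number of a shift passes 6.25 or a number of a turn 0.188, either way. A call with a gripper value outside its range is refused whole. The fingers move at their own pace and stop on an object; the grip force is fixed at half the most. Time passes only in rows, so rows that do not move let the fingers close. It gives the time, the measured TCP pose, the force, the opening and the grip force at its end, in the units of the state.
- status.get_obs(): the state, without advancing time (a new reading comes with each control period).
- viewer.snapshot(name): name is "scene" or "top"; returns (picture, depth): 384x512x3 uint8, red, green, blue; 384x512 float32, mm along the optical axis (not along the pixel's ray), 0 where there is no reading.
- viewer.get_calibration(name): a dict with "camera_matrix" (3x3 intrinsics, pixels), "R" (3x3) and "t" (3): a world point X has camera coordinates R X + t. Camera axes: x right, y down, z forward; pixel columns grow to the right and rows downward; lengths in mm; the calibration is good to about 2 mm. A picture is of the moment at which its call begins. get_calibration takes no time and is no camera call.
- ticket.job_done(): hands the job in; it is judged then, once.
The state is a dict: "clock": time; "joint_positions": joint angles; "joint_vel": joint speeds; "joint_torque": joint torques, N m; "eef_pos": TCP position; "tcp_rot": TCP orientation; "force": force on the tool from outside, world axes, zero at the start; "ft_torque": the same for the moment, N m; "opening": finger opening in mm; "grasp_force": force on a finger pad.
Only numpy, scipy, OpenCV 4.12 (cv2) and the standard library are available. Lean on these libraries where they do the work, as an engineer would, in place of code of your own. Each camera call takes 0.05 s, during which the arm holds its last target. There are 200 camera calls.

TASK

Stand the tall and the short glass bead jar upright, one in each of the two empty end compartments of the wooden counter crate, lids on. Then, with the crate bracing the tall jar, twist its tight lid anticlockwise until the threads let go, lift it off and finish while still gripping it, held still and level two or three centimetres above the mouth of the jar. Do not knock the jars over, and leave the tin, pen pot, toy train and skittle where they are.

Things in the scene. Friction and masses are not known exactly. Their poses are not given: they have to be found in the camera images.
- tall_jar: Tall square glass jar of wooden beads, loose, about 0.4 kg. Body 60 x 60 x 70 mm high, then a round neck. Origin: centre of the underside; z up, x and y square to the sides. With its lid 105 mm high; can be lifted by the lid. On a bare table it mostly turns with the lid; standing in a crate cell it turns at most about 0.2 rad before the walls stop it.
- mouth (a point): Centre of the tall jar's mouth (rim), 88 mm above its underside; axes as the jar's. A sprung seal in it (about 28 N) makes the lid tight (0.5 to 1 N m: grip it firmly) and pushes the lid up 3 mm when its lugs come clear. The lid's skirt clears the mouth after a lift of 14 mm.
- lid: Lid of the tall jar, loose, 80 g, 31 mm high: steel skirt 57 mm wide under a round wooden disc, 60 mm wide. Origin: centre of the skirt's lower edge, z up. Closed, it is 74 mm above the jar's underside, its x axis -0.17 to +0.10 rad from the jar's. Three lugs hold it; turned anticlockwise (seen from above) to 0.75 to 1.2 rad from the jar's x axis it lifts free; a stop follows at about 1.25.
- lid_grip (a point): Centre of the lid's wooden disc, on its axis, 24 mm above the lid's origin; the disc is 60 mm in diameter and 14 mm thick, to be gripped at its round edge. Axes as the lid's.
- short_jar: Short square glass jar of wooden beads, loose, about 0.3 kg, lid fixed on. Body 60 x 60 mm and 40 mm high, with a round wooden lid 50 mm in diameter spanning 50 to 64 mm above the underside (grip it here). Origin: centre of the underside; z up, x and y square to the sides.
- crate: Plywood crate fixed to the counter, 80 x 228 mm outside (x, y of its frame) and 42 mm high, walls and floor 6 mm thick; two dividers make three cells in a row along its y axis, each 68 x 68 mm inside. Origin: centre of the underside, z up. The middle cell already holds the tin.
- cell_left (a point): Centre of the floor (its upper face) of the crate's empty end cell on the +y side, 74 mm from the crate's centre; axes as the crate's.
- cell_right (a point): Centre of the floor (its upper face) of the crate's empty end cell on the -y side, 74 mm from the crate's centre; axes as the crate's.
- tin: Plain square steel tin, 58 x 58 x 34 mm, lying in the middle cell of the crate, below the rim; leave alone. Origin: centre of its underside.
- pen_pot: White pen pot with blue bands, 76 mm in diameter and 85 mm high, pens reaching up to 135 mm; bystander. Origin: centre of its underside.
- train: Small wooden toy engine, 90 x 50 mm and 65 mm high; bystander. Origin: centre of its underside.
- skittle: Wooden skittle, 40 mm in diameter and 96 mm high; bystander. Origin: centre of its underside.
Mind the look-alikes: they are no part of the job. Leave any purple or red look-alike of the lid alone.

How it is judged:
By the outcome, as a careful person would: the job done as asked, in the order asked, and still so for the second after the job is handed in, while the arm keeps its last pose, push and grip.
It also fails if it takes over 58 s, if anything falls off the work surface, if the arm or the gripper's body presses on something with over 40 N, if the wrist force passes 120 N, or if a joint passes its speed limit or range.

## Working session

There is one attempt and no reset: what is moved stays moved. The work goes in short steps, Python scripts to look and compute and a tool call to move; the robot and the scene stay as the last step left them, time stands still between calls to the robot, and variables do not carry over. Pictures are saved under pics/ and viewed, at most 10 in all, crops included, and the job is handed in when it is done.

Besides the shell and the picture viewer there is one more tool, called after "Call:" by a JSON object that holds its "api" and its "payload". servo_tool: Moves the arm, as the interface text tells. Its arguments: {"type":"object","properties":{"steps":{"type":"string"}},"required":["steps"]}

```bash
mkdir -p pics; cat > h.py <<'E'
import numpy as np, cv2
from cell import status, viewer, ticket, arm
from scipy.spatial.transform import Rotation as Ro
def snap(n):
    p,d=viewer.snapshot(n); return p,d,viewer.get_calibration(n)
def world(u,v,z,c):
    K=np.array(c["camera_matrix"]);R=np.array(c["R"]);t=np.array(c["t"]).ravel()
    o=-R.T@t; r=R.T@np.linalg.inv(K)@np.array([u,v,1.]); return o+r*(z-o[2])/r[2]
def cloud(d,c):
    K=np.array(c["camera_matrix"]);R=np.array(c["R"]);t=np.array(c["t"]).ravel()
    v,u=np.indices(d.shape); P=np.stack([u,v,np.ones_like(u)],-1)@np.linalg.inv(K).T*d[...,None]
    return (P-t)@R
E
python3 - <<'E'
from h import *
o=status.get_obs();print(o["eef_pos"],o["tcp_rot"],o["opening"],o["force"],arm.grasp_offset)
for n in("scene","top"):
    p,d,c=snap(n); cv2.imwrite(f"pics/{n}0.png",cv2.resize(p[...,::-1],(800,600),interpolation=cv2.INTER_CUBIC)); np.savez(f"{n}0.npz",p=p,d=d)
    print(n,c)
E
```

```text
[ 183.8620831  -596.6820606   230.06575272] [-3.10453851e+00 -4.67304185e-01  1.45941865e-04] 84.96995215841213 [0.6078626  0.54773562 0.21883829] 18.700000000000003
scene {'camera_matrix': array([[453.09221714,   0.        , 249.0391113 ],
       [  0.        , 453.09221714, 186.39600648],
       [  0.        ,   0.        ,   1.        ]]), 'R': array([[-0.55495121,  0.83179343,  0.0122001 ],
       [ 0.52587627,  0.36213927, -0.76961633],
       [-0.64457994, -0.42068377, -0.63839006]]), 't': array([ 342.97765598, -191.9283744 , 1518.87365931])}
top {'camera_matrix': array([[393.38702062,   0.        , 257.88930339],
       [  0.        , 393.38702062, 195.09189452],
       [  0.        ,   0.        ,   1.        ]]), 'R': array([[ 5.64495484e-04, -9.99980718e-01, -6.18426432e-03],
       [-9.85374258e-01,  4.97590026e-04, -1.70403414e-01],
       [ 1.70403205e-01,  6.19000682e-03, -9.85354977e-01]]), 't': array([ -53.08330007,  568.05549728, 1209.07024375])}
```

View pics/scene0.png

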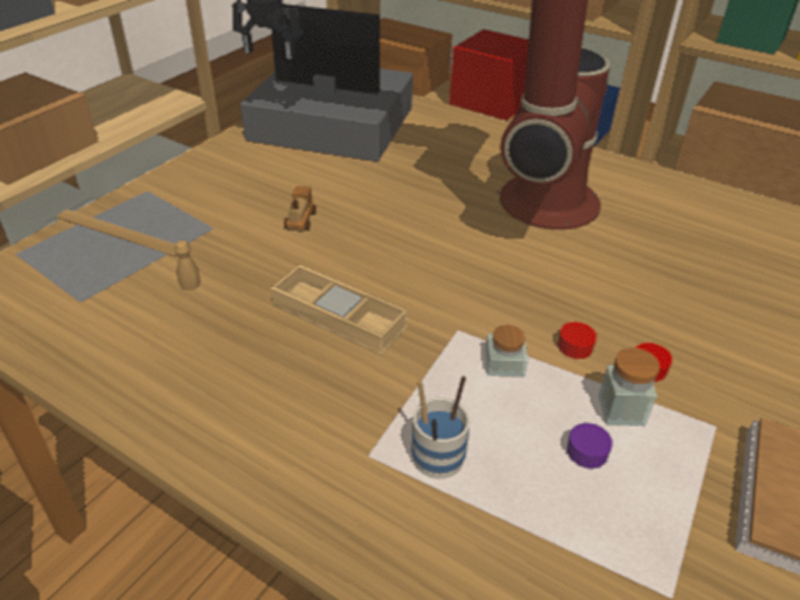

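View pics/top0.png

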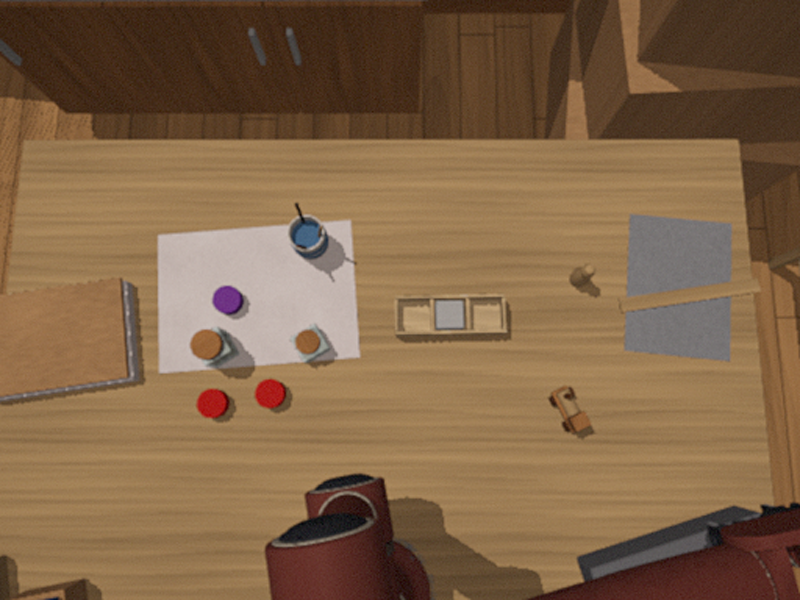

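The pictures show two brown-lidded glass jars. In the top view the tall one is at (207,345) and the short one at (308,342). The lid look-alikes are purple at (228,300) and red at (213,403) and (270,394). The crate is at (452,316), with the tin in its middle cell. The jars are the only items with glass bodies and wooden lids, so I'll confirm them in one crop.

```bash
python3 - <<'E'
from h import *
ims=[]
for n,roi in(("top",(110,190,120,240)),("scene",(195,285,295,430))):
    f=np.load(n+"0.npz");p,d=f["p"],f["d"];c=viewer.get_calibration(n)
    P=cloud(d,c); r=p.astype(int)
    hsv=cv2.cvtColor(p,cv2.COLOR_RGB2HSV)
    m=((hsv[...,0]<16)&(hsv[...,1]>120)&(hsv[...,1]<235)&(P[...,2]>50)&(P[...,2]<120)).astype(np.uint8)
    mm=np.zeros_like(m);y0,y1,x0,x1=roi;mm[y0:y1,x0:x1]=m[y0:y1,x0:x1]
    k,l,s,ce=cv2.connectedComponentsWithStats(mm)
    for i in range(1,k):
        if s[i,4]>30:
            q=P[l==i];zt=np.percentile(q[:,2],80);tp=q[abs(q[:,2]-zt)<5]
            print(n,ce[i],s[i],"z",zt,"topmean",np.median(tp,0),"minmax mid",(tp.min(0)+tp.max(0))/2,np.ptp(tp,axis=0))
    # crate: cloud z 38..47 near
    pm=(P[...,2]>36)&(P[...,2]<48)&(abs(P[...,1]+160)<160)&(P[...,0]>450)&(P[...,0]<750)&(d>0)
    k,l,s,ce=cv2.connectedComponentsWithStats(pm.astype(np.uint8),connectivity=8)
    for i in range(1,k):
        if s[i,4]>60:
            q=P[l==i][:,:2].astype(np.float32);print(n,"crate?",ce[i],s[i],cv2.minAreaRect(q))
    # jar bodies: any points z 10..75 
    ims.append(cv2.resize(p[y0:y1,x0:x1,::-1],(800,int(800*(y1-y0)/(x1-x0))) if n=="top" else (800,int(800*(y1-y0)/(x1-x0)))))
    cv2.imwrite(f"pics/crop_{n}.png",ims[-1]); print(ims[-1].shape)
h=600/(ims[0].shape[0]+ims[1].shape[0])
big=np.vstack(ims);cv2.imwrite("pics/crop.png",cv2.resize(big,None,fx=min(1,h),fy=min(1,h)))
E
```

```text
top crate? [287.74540682 200.92388451] [252 189  72  26 381] ((550.0552368164062, -147.7125701904297), (80.4771957397461, 228.19229125976562), 1.1077041625976562)
top crate? [286.99310345 201.44827586] [278 193  19  18 290] ((548.7543334960938, -146.61289978027344), (56.37018585205078, 57.848480224609375), 0.09108441323041916)
(533, 800, 3)
scene [325.26315789 215.80827068] [316 208  20  17 266] z 66.3964740637132 topmean [495.70062455 139.32160225  65.23220555] minmax mid [493.8332669  139.67299431  65.10989641] [50.76195005 47.43047559  7.41565021]
scene [407.43172691 233.58835341] [393 223  29  22 498] z 107.30867345345028 topmean [485.79903283 331.02231944 106.36444397] minmax mid [484.65010422 330.73236776 106.45127605] [59.73767781 59.03482713  8.00779   ]
scene crate? [217.67898833 192.7344358 ] [ 174  169   87   49 1028] ((552.5135498046875, -148.17745971679688), (85.7569351196289, 228.96726989746094), 1.0018563270568848)
(533, 800, 3)
```

View pics/crop.png

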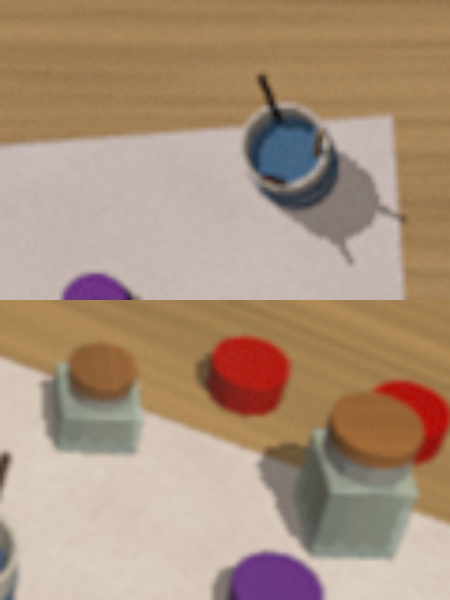

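```bash
python3 - <<'E'
from h import *
for n in("top","scene"):
    f=np.load(n+"0.npz");d=f["d"];c=viewer.get_calibration(n);P=cloud(d,c)
    for nm,x,y,hs in(("short",494,140,40),("tall",485,331,70)):
        R=np.hypot(P[...,0]-x,P[...,1]-y)
        for a,b in((hs-8,hs+7),(12,hs+7)):
            m=(d>0)&(R<55)&(P[...,2]>a)&(P[...,2]<b)
            q=P[m]; print(n,nm,(a,b),len(q), cv2.minAreaRect(q[:,:2].astype(np.float32)) if len(q)>5 else "")
        print("  z hist",np.histogram(P[...,2][(d>0)&(R<60)],bins=range(-10,130,10))[0])
E
```

```text
top short (32, 47) 146 ((491.282470703125, 141.0434112548828), (60.40226364135742, 59.83407974243164), 31.648597717285156)
top short (12, 47) 173 ((491.0553283691406, 140.89083862304688), (60.986412048339844, 59.880088806152344), 31.763517379760742)
  z hist [268 393  14  10  86  67  15 191   0   0   0   0   0]
top tall (62, 77) 91 ((481.3089904785156, 330.5561828613281), (60.20350646972656, 59.99738311767578), 30.517288208007812)
top tall (12, 77) 209 ((480.8334655761719, 330.4159240722656), (60.18556594848633, 60.39303970336914), 32.007728576660156)
  z hist [178 335  19  24  26  22  22  73  32  17  21 305   1]
scene short (32, 47) 246 ((496.0930480957031, 141.32595825195312), (57.84490203857422, 59.488033294677734), 31.473115921020508)
scene short (12, 47) 412 ((496.49310302734375, 141.92977905273438), (58.561683654785156, 61.04597473144531), 30.468080520629883)
  z hist [ 46 674  89  83 114 166  48 248   0   0   0   0   0]
scene tall (62, 77) 240 ((485.7485656738281, 330.66119384765625), (60.171669006347656, 60.67544174194336), 33.325435638427734)
scene tall (12, 77) 777 ((485.2601318359375, 330.3671875), (61.358741760253906, 60.69599914550781), 33.25336837768555)
  z hist [ 23 753 104 107 111  97 116 146 145  88  82 453   1]
```

The crop confirms the jars: the tall and short glass bodies with brown wooden lids stand at scene-view (407,234) and (325,216). The red and purple discs are separate lids. Depth gives the short jar at (493.5,141) with yaw 0.55, the tall jar at (483,330.5) with yaw 0.56, and the crate at (551,-148) with yaw 0.019. The measured sizes match those given.

Call:
{"api": "servo_tool", "payload": {"steps": "0 3.2 -3.84 0.5 0 0 0;0 3.2 -3.84 0.5 0 0 0;0 3.2 -3.84 0.5 0 0 0;0 3.2 -3.84 0.5 0 0 0;0 3.2 -3.84 0.5 0 0 0;0 3.2 -3.84 0.5 0 0 0;0 3.2 -3.84 0.5 0 0 0;0 3.2 -3.84 0.5 0 0 0;0 3.2 -3.84 0.5 0 0 0;0 3.2 -3.84 0.5 0 0 0;0 3.2 -3.84 0.5 0 0 0;0 3.2 -3.84 0.5 0 0 0;0 3.2 -3.84 0.5 0 0 0;0 3.2 -3.84 0.5 0 0 0;0 3.2 -3.84 0.5 0 0 0;0 3.2 -3.84 0.5 0 0 0;0 0 0 0 0 0 -0.125;0 0 0 0 0 0 -0.125;0 0 0 0 0 0 0"}}

```text
clock: 2.48
eef_pos: [492.1, 140.7, 150.8]
tcp_rot: [-3.024, -0.85, 0.002]
force: [0.8, 0.3, 0.0]
opening: 85.6
grasp_force: 0.0
```

```bash
cat >> h.py <<'E'
def delta(x,y,z,clos=None):
    o=status.get_obs();p=np.array(o["eef_pos"]);M=Ro.from_rotvec(o["tcp_rot"]).as_matrix()
    a=np.arctan2(M[1,1],M[0,1]);
    print("t %.2f tcp"%o["clock"],p.round(1),"closing %.3f tilt"%a,M[:2,2].round(4),"open %.1f F"%o["opening"],np.round(o["force"],1),"grip %.0f"%o["grasp_force"],"j6 %.2f"%o["joint_positions"][5])
    print("tool shift cm",(M.T@(np.array([x,y,z])-p)/10).round(2),"turn z",None if clos is None else round(-((clos-a+np.pi/2)%np.pi-np.pi/2),3))
E
python3 - <<'E'
from h import *
delta(493.5,141,38,-1.02)
p,d,c=snap("scene");x=p[150:290,240:440,::-1];cv2.imwrite("pics/s1.png",cv2.resize(x,(800,560),interpolation=cv2.INTER_CUBIC))
P=cloud(d,c);m=(d>0)&(np.hypot(P[...,0]-494,P[...,1]-140)<30)&(P[...,2]>61)&(P[...,2]<70)
q=P[m];print(len(q),(q.min(0)+q.max(0))/2,np.ptp(q,axis=0))
E
```

```text
t 2.48 tcp [492.1 140.7 150.8] closing -1.023 tilt [-0.001  -0.0001] open 85.6 F [0.8 0.3 0. ] grip 0 j6 1.16
tool shift cm [ 0.15  0.06 11.28] turn z -0.003
240 [493.15520762 139.90038738  65.05137808] [52.80142018 48.85253312  8.0379405 ]
```

Call:
{"api": "servo_tool", "payload": {"steps": "0 0.15 0 3.8 0 0 0;0 0 0 3.8 0 0 0;0 0 0 2.5 0 0 0;0 0 0 1.1 0 0 0;120 0 0 0 0 0 0;255 0 0 0 0 0 0;255 0 0 0 0 0 0;255 0 0 0 0 0 0;255 0 0 0 0 0 0;255 0 0 0 0 0 0;255 0 0 0 0 0 0;255 0 0 0 0 0 0;255 0 0 -1 0 0 0;255 0 0 -3 0 0 0;255 0 0 -4 0 0 0;255 0 0 -2 0 0 0;255 0 0 0 0 0 0"}}

```text
clock: 4.65
eef_pos: [494.4, 141.6, 140.9]
tcp_rot: [3.024, 0.851, 0.005]
force: [-0.3, 0.8, -3.5]
opening: 48.1
grasp_force: 62.9
```

```bash
cat >> h.py <<'E'
def rect(cen,r,a,b,n="scene"):
    p,d,c=snap(n);P=cloud(d,c);m=(d>0)&(np.hypot(P[...,0]-cen[0],P[...,1]-cen[1])<r)&(P[...,2]>a)&(P[...,2]<b)
    q=P[m];R=cv2.minAreaRect(q[:,:2].astype(np.float32));print(n,len(q),"rect",np.round(R[0],1),np.round(R[1],1),"yaw %.3f"%np.radians(R[2]),"zmax %.1f"%np.percentile(q[:,2],98));return p,d,c,P
E
python3 - <<'E'
from h import *
delta(552.7,-222,44.5+20,-1.552)
rect((493,141),50,112,152)
rect((493,141),50,112,152,"top")
E
```

```text
t 4.65 tcp [494.4 141.6 140.9] closing -1.022 tilt [0.0031 0.0005] open 48.1 F [-0.3  0.8 -3.5] grip 63 j6 1.16
tool shift cm [-14.02  34.05   7.64] turn z 0.53
scene 460 rect [498.5 144.6] [54.9 60.8] yaw 0.543 zmax 150.3
top 62 rect [474.4 129. ] [25.8 66. ] yaw 0.624 zmax 150.5
```

Call:
{"api": "servo_tool", "payload": {"steps": "255 -1.75 4.255 0 0 0 0;255 -1.75 4.255 0 0 0 0;255 -1.75 4.255 0 0 0 0;255 -1.75 4.255 0 0 0 0;255 -1.75 4.255 0 0 0 0;255 -1.75 4.255 0 0 0 0;255 -1.75 4.255 0 0 0 0;255 -1.75 4.255 0 0 0 0;255 0 0 0 0 0 0.175;255 0 0 0 0 0 0.175;255 0 0 0 0 0 0.175;255 0 0 3.5 0 0 0;255 0 0 0 0 0 0;255 0 0 0 0 0 0"}}

```text
clock: 6.5
eef_pos: [551.4, -221.8, 103.6]
tcp_rot: [-3.14, -0.037, 0.002]
force: [-0.3, 0.5, -2.5]
opening: 48.0
grasp_force: 63.4
```

```bash
python3 - <<'E'
from h import *
delta(552.7,-222,44.5,-1.552)
for n in("scene","top"):
    p,d,c,P=rect((552,-222),50,70,115,n)
    o=(215,150) if n=="top" else (150,130)
    x=p[130:230,150:310,::-1] if n=="scene" else p[150:250,215:375,::-1]
    cv2.imwrite(f"pics/p1{n}.png",cv2.resize(x,(640,400),interpolation=cv2.INTER_CUBIC))
    pm=(P[...,2]>36)&(P[...,2]<48)&(abs(P[...,1]+148)<135)&(abs(P[...,0]-550)<70)&(d>0)
    print(n,"crate",cv2.minAreaRect(P[pm][:,:2].astype(np.float32)))
E
```

```text
t 6.50 tcp [ 551.4 -221.8  103.6] closing -1.547 tilt [-0.0016  0.0009] open 48.0 F [-0.3  0.5 -2.5] grip 63 j6 1.04
tool shift cm [0.14 0.03 5.91] turn z 0.005
scene 451 rect [ 549.  -218.6] [65.1 66.2] yaw 0.025 zmax 113.8
scene crate ((553.9105834960938, -148.31222534179688), (85.98017883300781, 228.66525268554688), 1.0454363822937012)
top 45 rect [ 530.9 -218.8] [63.  17.1] yaw 1.286 zmax 110.5
top crate ((550.835693359375, -147.07614135742188), (79.80538940429688, 227.62757873535156), 1.8724570274353027)
```

View pics/p1scene.png

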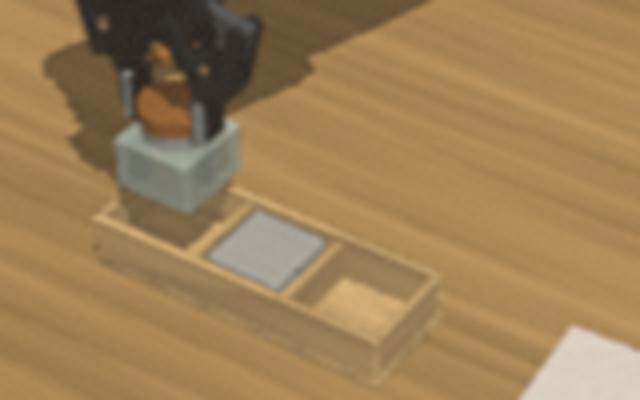

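The picture shows the short jar hovering, square and upright, over the right cell at crop (175,165). I'll compare its faces with the crate's faces in the same view.

```bash
cat >> h.py <<'E'
def faces(cx,cy,ang,hx,hy,z0,z1):
    p,d,c=snap("scene");P=cloud(d,c)
    X=(P[...,0]-cx)*np.cos(ang)+(P[...,1]-cy)*np.sin(ang);Y=-(P[...,0]-cx)*np.sin(ang)+(P[...,1]-cy)*np.cos(ang);Z=P[...,2]
    g=(d>0)&(Z>z0)&(Z<z1)
    for nm,A,B,ha,hb in(("+x",X,Y,hx,hy),("+y",Y,X,hy,hx)):
        m=g&(abs(A-ha)<8)&(abs(B)<hb-5); k=np.polyfit(B[m],A[m],1); print(nm,m.sum(),"face off %.1f"%(np.median(A[m])-ha),"slope %.3f"%k[0])
E
python3 - <<'E'
from h import *
print("jar");faces(552.7,-222,.019,30,30,73,102)
print("crate");faces(551.3,-148,.019,40,114,8,36)
E
```

```text
jar
+x 130 face off -3.5 slope 0.002
+y 113 face off -0.1 slope -0.014
crate
+x 515 face off 0.4 slope -0.003
+y 110 face off -1.1 slope -0.005
```

Call:
{"api": "servo_tool", "payload": {"steps": "255 0.35 0.1 0 0 0 0;255 0 0 1.5 0 0 0;255 0 0 1 0 0 0;255 0 0 1 0 0 0;255 0 0 1 0 0 0;255 0 0 0.7 0 0 0;255 0 0 0 0 0 0"}}

```text
clock: 7.58
eef_pos: [554.9, -222.7, 51.4]
tcp_rot: [-3.141, -0.037, 0.002]
force: [0.4, 0.2, -3.1]
opening: 47.9
grasp_force: 63.4
```

Call:
{"api": "servo_tool", "payload": {"steps": "255 0 0 0.3 0 0 0;255 0 0 0.2 0 0 0;255 0 0 0.1 0 0 0;255 0 0 0 0 0 0"}}

```text
clock: 8.07
eef_pos: [555.6, -223.1, 47.3]
tcp_rot: [3.141, 0.037, 0.001]
force: [-2.4, 2.1, 4.5]
opening: 48.2
grasp_force: 64.0
```

Call:
{"api": "servo_tool", "payload": {"steps": "150 0 0 0 0 0 0;0 0 0 0 0 0 0;0 0 0 0 0 0 0;0 0 0 0 0 0 0;0 0 0 0 0 0 0;0 0 0 -2 0 0 0;0 0 0 -5 0 0 0;0 0 0 -5 0 0 0;0 0 0 0 0 0 0"}}

```text
clock: 9.2
eef_pos: [558.8, -224.8, 174.5]
tcp_rot: [3.135, 0.037, 0.018]
force: [0.2, -0.7, 0.2]
opening: 85.6
grasp_force: 0.0
```

```bash
python3 - <<'E'
from h import *
rect((553,-222),45,42,80); delta(483.5,330.5,210,-1.01)
rect((484,330.5),50,60,77); rect((484,330.5),50,99,112)
E
```

```text
scene 472 rect [ 556.3 -226.4] [81.9 71. ] yaw 0.038 zmax 74.0
t 9.25 tcp [ 557.3 -224.   171. ] closing -1.547 tilt [ 0.0066 -0.0037] open 85.1 F [-0.4  0.7 -0.4] grip 0 j6 1.04
tool shift cm [ -6.03 -55.59  -4.15] turn z -0.537
scene 256 rect [485.4 330.6] [60.4 59.8] yaw 0.559 zmax 76.2
scene 462 rect [484.3 329.8] [60.1 57.3] yaw 0.345 zmax 108.8
```

Call:
{"api": "servo_tool", "payload": {"steps": "0 -0.5 -4.63 -0.7 0 0 0;0 -0.5 -4.63 -0.7 0 0 0;0 -0.5 -4.63 -0.7 0 0 0;0 -0.5 -4.63 -0.6 0 0 0;0 -0.5 -4.63 -0.5 0 0 0;0 -0.5 -4.63 -0.5 0 0 0;0 -0.5 -4.63 0 0 0 0;0 -0.5 -4.63 0 0 0 0;0 -0.5 -4.63 0 0 0 0;0 -0.5 -4.63 0 0 0 0;0 -0.5 -4.63 0 0 0 0;0 -0.5 -4.63 0 0 0 0;0 0 0 0 0 0 -0.18;0 0 0 0 0 0 -0.18;0 0 0 0 0 0 -0.18;0 0 0 0 0 0 0"}}

```text
clock: 11.35
eef_pos: [481.2, 330.6, 201.3]
tcp_rot: [3.018, 0.871, -0.005]
force: [-0.5, -0.5, -0.4]
opening: 85.3
grasp_force: 0.0
```

```bash
python3 - <<'E'
from h import *
delta(483.5,330.5,77,-1.01)
p,d,c=snap("scene");P=cloud(d,c)
for x,y,a,b in((552,-222,60,80),(484,330,99,112)):
    q=P[(d>0)&(np.hypot(P[...,0]-x,P[...,1]-y)<32)&(P[...,2]>a)&(P[...,2]<b)];print(len(q),np.median(q,0).round(1),((q.min(0)+q.max(0))/2).round(1),np.ptp(q,axis=0).round(1))
print("jar");faces(552.7,-222,.019,30,30,44,47)
E
```

```text
t 11.35 tcp [481.2 330.6 201.3] closing -1.009 tilt [-0.0031 -0.0016] open 85.3 F [-0.5 -0.5 -0.4] grip 0 j6 1.48
tool shift cm [ 0.23  0.14 12.43] turn z 0.001
221 [ 557.2 -218.5   70.9] [ 552.1 -222.6   67.5] [52.6 50.  14.5]
458 [488.1 331.3 106.3] [483.5 331.  104.7] [60.1 58.8 11.4]
jar
+x 32 face off -1.6 slope -0.042
+y 25 face off -3.5 slope -0.051
```

Call:
{"api": "servo_tool", "payload": {"steps": "0 0.25 0.15 3 0 0 0;0 0 0 4 0 0 0;0 0 0 3 0 0 0;0 0 0 1.5 0 0 0;0 0 0 0.9 0 0 0;120 0 0 0 0 0 0;255 0 0 0 0 0 0;255 0 0 0 0 0 0;255 0 0 0 0 0 0;255 0 0 0 0 0 0;255 0 0 0 0 0 0;255 0 0 0 0 0 0;255 0 0 -1 0 0 0;255 0 0 -3 0 0 0;255 0 0 -3 0 0 0;255 0 0 -2 0 0 0;255 0 0 0 0 0 0"}}

```text
clock: 13.58
eef_pos: [485.9, 331.4, 170.7]
tcp_rot: [-3.017, -0.874, -0.005]
force: [-0.7, 0.5, -6.5]
opening: 58.5
grasp_force: 66.2
```

```bash
python3 - <<'E'
from h import *
delta(549.9,-74,166,-1.552)
p,d,c,P=rect((483.5,331),50,100,157)
cv2.imwrite("pics/t1.png",cv2.resize(p[150:290,300:500,::-1],(800,560)))
E
```

```text
t 13.57 tcp [485.9 331.4 170.7] closing -1.007 tilt [0.0027 0.0012] open 58.5 F [-0.7  0.5 -6.5] grip 66 j6 1.48
tool shift cm [-16.25  37.69   0.43] turn z 0.545
scene 742 rect [503.7 326. ] [82.1 43.8] yaw 1.361 zmax 155.6
```

Call:
{"api": "servo_tool", "payload": {"steps": "255 -1.8 4.19 0 0 0 0;255 -1.8 4.19 0 0 0 0;255 -1.8 4.19 0 0 0 0;255 -1.8 4.19 0 0 0 0;255 -1.8 4.19 0 0 0 0;255 -1.8 4.19 0 0 0 0;255 -1.8 4.19 0 0 0 0;255 -1.8 4.19 0 0 0 0;255 -1.8 4.19 0 0 0 0;255 0 0 0 0 0 0.18;255 0 0 0 0 0 0.18;255 0 0 0 0 0 0.18;255 0 0 2.5 0 0 0;255 0 0 0 0 0 0;255 0 0 0 0 0 0"}}

```text
clock: 15.5
eef_pos: [549.1, -74.1, 143.5]
tcp_rot: [-3.141, -0.037, 0.003]
force: [0.5, 0.7, -6.6]
opening: 58.0
grasp_force: 67.4
```

```bash
python3 - <<'E'
from h import *
delta(549.9,-74,84,-1.552)
print("jar");faces(549.9,-74,.019,30,30,72,132)
print("crate");faces(551.3,-148,.019,40,114,8,36)
p,d,c,P=rect((550,-74),50,70,134)
cv2.imwrite("pics/t2.png",cv2.resize(p[120:250,170:330,::-1],(640,520)))
E
```

```text
t 15.50 tcp [549.1 -74.1 143.5] closing -1.547 tilt [-0.0017  0.0005] open 58.0 F [ 0.5  0.7 -6.6] grip 67 j6 1.28
tool shift cm [ 0.09 -0.    5.95] turn z 0.005
jar
+x 315 face off -4.3 slope -0.001
+y 222 face off 0.0 slope -0.031
crate
+x 510 face off 0.5 slope -0.000
+y 110 face off -0.9 slope 0.011
scene 651 rect [562.4 -61.6] [45.  79.7] yaw 0.699 zmax 133.5
```

View pics/t2.png

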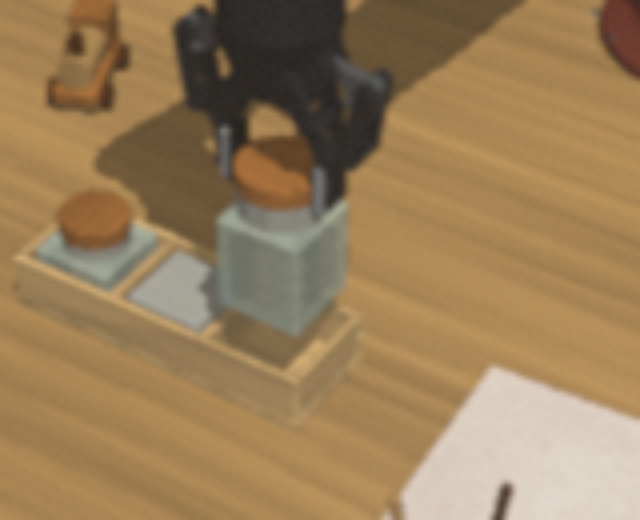

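The picture shows the short jar seated upright in the right cell at (95,235). The tall jar hovers over the left cell at (280,265), about 4 mm short in x.

Call:
{"api": "servo_tool", "payload": {"steps": "255 0.38 0.08 0 0 0 0;255 0 0 1.5 0 0 0;255 0 0 1 0 0 0;255 0 0 1 0 0 0;255 0 0 1 0 0 0;255 0 0 0.6 0 0 0;255 0 0 0 0 0 0"}}

```text
clock: 16.52
eef_pos: [553.0, -74.8, 92.6]
tcp_rot: [-3.141, -0.037, 0.002]
force: [-0.3, 0.6, -6.5]
opening: 58.0
grasp_force: 67.4
```

Call:
{"api": "servo_tool", "payload": {"steps": "255 0 0 0.4 0 0 0;255 0 0 0.3 0 0 0;255 0 0 0.1 0 0 0;255 0 0 0 0 0 0"}}

```text
clock: 17.02
eef_pos: [554.4, -75.0, 87.1]
tcp_rot: [3.141, 0.038, 0.003]
force: [-3.4, 2.1, 5.4]
opening: 57.6
grasp_force: 68.4
```

Call:
{"api": "servo_tool", "payload": {"steps": "150 0 0 0 0 0 0;0 0 0 0 0 0 0;0 0 0 0 0 0 0;0 0 0 0 0 0 0;0 0 0 -3 0 0 0;0 0 0 -5 0 0 0;0 0 0 -5 0 0 0;0 0 0 0 0 0 0;0 0 0 0 0 0 0"}}

```text
clock: 18.15
eef_pos: [553.3, -74.9, 214.8]
tcp_rot: [-3.141, -0.037, 0.0]
force: [0.5, 0.2, -0.7]
opening: 85.3
grasp_force: 0.0
```

```bash
python3 - <<'E'
from h import *
p,d,c=snap("scene");P=cloud(d,c)
for x,y,a,b in((552,-222,60,80),(551,-74,101,118)):
    q=P[(d>0)&(np.hypot(P[...,0]-x,P[...,1]-y)<35)&(P[...,2]>a)&(P[...,2]<b)];print(len(q),np.median(q,0).round(1),((q.min(0)+q.max(0))/2).round(1),np.ptp(q,axis=0).round(1))
print("jar");faces(549.9,-74,.019,30,30,48,76)
print("short");faces(552.7,-222,.019,30,30,43.5,47)
p,d,c=snap("top");P=cloud(d,c)
q=P[(d>0)&(np.hypot(P[...,0]-551,P[...,1]+74)<35)&(P[...,2]>101)&(P[...,2]<118)];print(len(q),((q.min(0)+q.max(0))/2).round(1) if len(q) else "")
delta(551,-75,84.5)
E
```

```text
217 [ 557.1 -218.4   70.7] [ 553.5 -221.3   68.4] [49.2 50.  16.8]
359 [556.6 -71.6 112.1] [551.2 -73.8 108.4] [60.9 60.2 14.6]
jar
+x 148 face off 0.2 slope -0.003
+y 90 face off -1.1 slope 0.000
short
+x 30 face off -1.9 slope 0.009
+y 29 face off -2.3 slope 0.010
205 [540.2 -73.5 108.9]
t 18.35 tcp [552.5 -74.7 213.2] closing -1.547 tilt [-0.0033  0.0009] open 85.3 F [-0.  -1.   0.4] grip 0 j6 1.28
tool shift cm [-0.11  0.04 12.87] turn z None
```

Call:
{"api": "servo_tool", "payload": {"steps": "0 -0.15 0 3 0 0 0;0 0 0 4 0 0 0;0 0 0 3.5 0 0 0;0 0 0 1.7 0 0 0;0 0 0 0.9 0 0 0;0 0 0 0 0 0 0;120 0 0 0 0 0 0;255 0 0 0 0 0 0;255 0 0 0 0 0 0;255 0 0 0 0 0 0;255 0 0 0 0 0 0;255 0 0 0 0 0 0;255 0 0 0 0 0 0;255 0 0 0 0 0 0"}}

```text
clock: 20.1
eef_pos: [553.1, -75.1, 86.3]
tcp_rot: [3.141, 0.037, 0.004]
force: [-2.0, 2.1, 6.1]
opening: 58.1
grasp_force: 63.5
```

```bash
python3 - <<'E'
from h import *
delta(551,-75,81.5);print(status.get_obs()["ft_torque"])
E
```

```text
t 20.10 tcp [553.1 -75.1  86.3] closing -1.547 tilt [ 0.0026 -0.0004] open 58.1 F [-2.   2.1  6.1] grip 63 j6 1.28
tool shift cm [-0.21 -0.01  0.48] turn z None
[ 0.17674119  0.28710847 -0.06600375]
```

Call:
{"api": "servo_tool", "payload": {"steps": "255 0 0 0 0 0 -0.1;255 0 0 0 0 0 -0.1;255 0 0 0 0 0 -0.1;255 0 0 0 0 0 -0.1;255 0 0 0 0 0 -0.1;255 0 0 0 0 0 -0.1;255 0 0 0 0 0 0"}}

```text
clock: 20.98
eef_pos: [553.3, -74.9, 86.4]
tcp_rot: [2.989, 0.965, 0.005]
force: [-1.1, 2.7, 5.8]
opening: 58.2
grasp_force: 63.8
```

```bash
python3 - <<'E'
from h import *
delta(551,-75,81.5);print(status.get_obs()["ft_torque"])
p,d,c=snap("scene");cv2.imwrite("pics/w1.png",cv2.resize(p[120:250,170:330,::-1],(640,520)))
print("jar");faces(549.9,-74,.1,30,30,48,76)
E
```

```text
t 20.98 tcp [553.3 -74.9  86.4] closing -0.946 tilt [0.0031 0.0001] open 58.2 F [-1.1  2.7  5.8] grip 64 j6 0.68
tool shift cm [-0.19 -0.12  0.49] turn z None
[0.31831502 0.16722659 0.0505019 ]
jar
+x 155 face off 0.1 slope -0.064
+y 80 face off -1.5 slope 0.066
```

Call:
{"api": "servo_tool", "payload": {"steps": "255 0 0 0 0 0 -0.1;255 0 0 0 0 0 -0.1;255 0 0 0 0 0 -0.1;255 0 0 0 0 0 -0.1;255 0 0 0 0 0 -0.1"}}

```text
clock: 21.7
eef_pos: [553.7, -74.5, 88.6]
tcp_rot: [2.656, 1.677, 0.005]
force: [-6.0, 4.4, 17.0]
opening: 57.8
grasp_force: 64.8
```

```bash
python3 - <<'E'
from h import *
delta(551,-75,81.5);print(status.get_obs()["ft_torque"])
p,d,c=snap("scene");cv2.imwrite("pics/w2.png",cv2.resize(p[120:250,170:330,::-1],(640,520)))
print("jar");faces(549.9,-74,.16,30,30,48,76)
E
```

```text
t 21.70 tcp [553.7 -74.5  88.6] closing -0.445 tilt [0.0033 0.0012] open 57.8 F [-6.   4.4 17. ] grip 65 j6 0.18
tool shift cm [-0.17 -0.22  0.71] turn z None
[ 0.74718411  1.0001249  -0.34990987]
jar
+x 158 face off 0.1 slope -0.011
+y 72 face off -1.3 slope 0.013
```

View pics/w2.png

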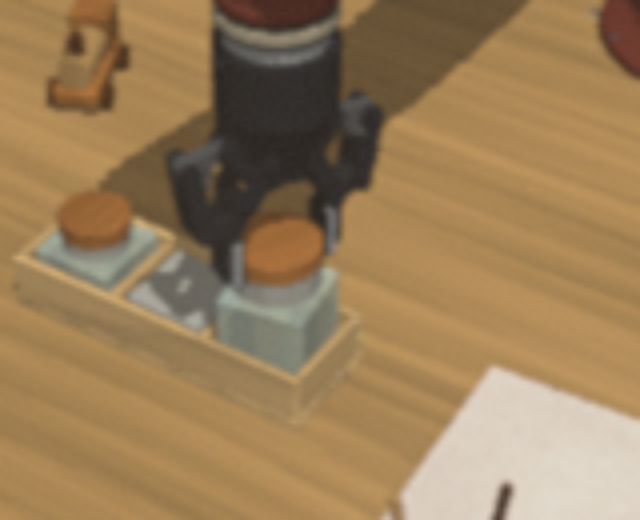

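The picture shows the jar braced in its cell at (275,315) and the lid held at (285,250). The TCP rose 2 mm and Fz went to 17 N, so the seal has pushed the lid up. I'll turn slightly more, then lift carefully.

Call:
{"api": "servo_tool", "payload": {"steps": "255 0 0 0 0 0 -0.08;255 0 0 -0.4 0 0 0;255 0 0 -0.4 0 0 0;255 0 0 -0.3 0 0 0;255 0 0 0 0 0 0"}}

```text
clock: 22.42
eef_pos: [552.0, -75.1, 95.3]
tcp_rot: [2.59, 1.779, -0.0]
force: [0.2, 0.7, -0.2]
opening: 58.0
grasp_force: 64.1
```

Call:
{"api": "servo_tool", "payload": {"steps": "255 0 0 -0.5 0 0 0;255 0 0 -0.5 0 0 0;255 0 0 -0.5 0 0 0;255 0 0 -0.6 0 0 0;255 0 0 -0.6 0 0 0;255 0 0 -0.3 0 0 0;255 0 0 0 0 0 0;255 0 0 0 0 0 0;255 0 0 0 0 0 0"}}

```text
clock: 23.55
eef_pos: [551.8, -74.9, 125.0]
tcp_rot: [-2.589, -1.779, 0.001]
force: [-0.2, -0.1, -0.7]
opening: 58.3
grasp_force: 64.1
```

```bash
python3 - <<'E'
from h import *
delta(551,-75,125)
p,d,c=snap("scene");cv2.imwrite("pics/f1.png",cv2.resize(p[110:250,160:330,::-1],(680,560),interpolation=cv2.INTER_CUBIC))
P=cloud(d,c)
print("jar");faces(549.9,-74,.16,30,30,48,76)
m=(d>0)&(np.hypot(P[...,0]-551,P[...,1]+74)<31)
print(np.histogram(P[...,2][m],bins=range(40,170,5)))
g=m&(P[...,2]>100)&(P[...,2]<160);q=P[g];print(np.percentile(q[:,2],[2,98]))
hsv=cv2.cvtColor(p,cv2.COLOR_RGB2HSV);w=m&(hsv[...,0]<16)&(hsv[...,1]>110)&(P[...,2]>120);q=P[w];print("wood disc",len(q),((q.min(0)+q.max(0))/2).round(1),np.percentile(q[:,2],[2,95]))
t=q[q[:,2]>np.percentile(q[:,2],40)];k=np.linalg.lstsq(np.c_[t[:,:2],np.ones(len(t))],t[:,2],rcond=None)[0];print("tilt",k[:2])
E
```

```text
t 23.55 tcp [551.8 -74.9 125. ] closing -0.367 tilt [-0.0006  0.0002] open 58.3 F [-0.2 -0.1 -0.7] grip 64 j6 0.10
tool shift cm [-0.04 -0.07 -0.  ] turn z None
jar
+x 160 face off 0.2 slope 0.004
+y 74 face off -1.3 slope -0.006
(array([ 18,  19,  10,  17,  16,  13,  22, 128,  19,  23,  55,  43,  29,
         0,   0,   4,  27,  36,  28,  32,  28,  73, 208,   7,  10]), array([ 40,  45,  50,  55,  60,  65,  70,  75,  80,  85,  90,  95, 100,
       105, 110, 115, 120, 125, 130, 135, 140, 145, 150, 155, 160, 165]))
[100.73347961 154.16429947]
wood disc 663 [551.8 -74.  292.9] [141.72821126 444.99073053]
tilt [ 1.15033514 -0.34908801]
```

View pics/f1.png

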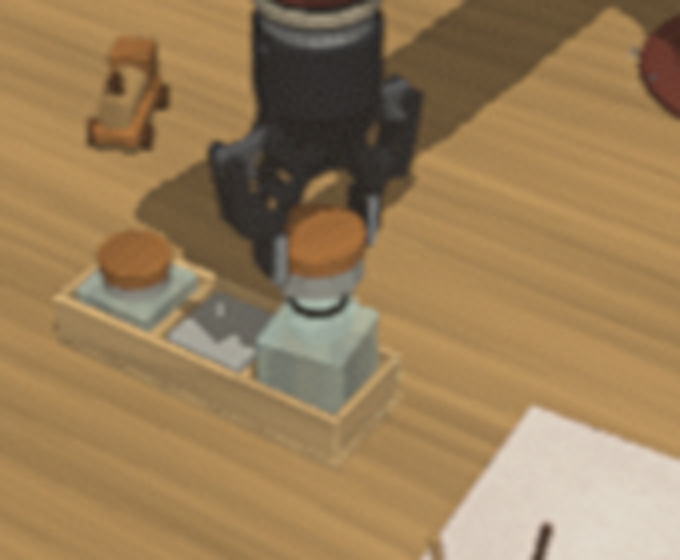

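The picture shows the lid at (325,245), clear of the mouth and black seal at (318,305), with the jar standing in its cell. The disc top at about 151 mm puts the skirt edge roughly 25 mm above the mouth. One levelness check, then I'll hand in if it passes.

```bash
python3 - <<'E'
from h import *
p,d,c=snap("scene");P=cloud(d,c)
q=P[(d>0)&(np.hypot(P[...,0]-551,P[...,1]+74)<27)&(P[...,2]>147)&(P[...,2]<157)]
k=np.linalg.lstsq(np.c_[q[:,:2],np.ones(len(q))],q[:,2],rcond=None)[0];print(len(q),"tilt",k[:2],"z",np.median(q[:,2]))
if np.hypot(*k[:2])<0.08: print(ticket.job_done())
E
```

```text
217 tilt [-0.00731696 -0.00372175] z 151.16889562947915
the job is handed in; nothing more can be done
None
```

I handed the job in at about 24 s of the 58 s limit: both jars stand upright in the end cells of the crate, and the tall jar's lid is off and still gripped, held level about 25 mm above the mouth.

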